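Ball finial onto the decorating wheel, and hold the wheel's spring latch out

ROBOT

A 7-joint arm with a two-finger parallel gripper is mounted at the origin on the work surface. World frame = base frame: x ahead of the robot, y to its left, z up, the work surface at z = 0. Lengths are in m, angles in degrees, forces in N, time in s.
With the tool pointing down it reaches from about 0.4 to 0.875 m from the base axis. Payload 4.4 kg.
Tool frame: the origin (TCP) lies between the finger pads; the fingertips stand 8 mm ahead of it and the grasp point (between the pads) lies 11 mm behind it (finger_overhang is the z of the fingertips in the tool frame, in m); z points along the fingers, y is the line along which they close (so a half turn about z gives the same grasp; the last joint's range is limited). The gripper opens to 85 mm and grips with 20 to 120 N. Pads are 22 mm wide; open, the fingers measure 114 mm over their backs; the gripper's body (76 mm by 85 mm) begins 54 mm behind the grasp point. The pads swing forward as they close: fully open they stand 13 mm farther back than shut.
Start: joints at [-74.989, 36.005, 2.206, 86.941, -1.547, 57.084, -1.146], TCP at [0.209, 0.615, 0.239] pointing down, gripper open.
Joint ranges: [-175.42, 175.42], [-21.48, 121.26], [-71.46, 75.88], [10.55, 141.38], [-63.04, 243.04], [13.31, 113.54], [-168.57, 168.57]. Speed limits (degrees/s): [147.25, 147.25, 180, 180, 180, 180, 180].

INTERFACE

Orientations are given as a 3x3 rotation matrix whose columns are the frame's x, y, z axes.
In Python, from station import * gives the robot as it stands. The module is installed in compiled form; this text tells all that it offers.
- The arm moves only by the tool drive_tool, never from a script. Its argument "motion" is a list that holds one entry, the list of rows, each a list of 7 numbers: the shift along the tool's x, y, z normalised to -1 to 1, where 1 is 0.12 m, then the turn, a rotation vector about the tool's x, y, z normalised to -1 to 1, where 1 is pi/4 rad, then the opening in per cent of the stroke, from 0 (shut) to 100 (fully open). A call has 1 to 20 rows; each row shifts and turns the commanded pose from where the row before left it, along the tool's axes as they then stand; what a row does not reach is not made up. A row lasts 1/10 s, in which the tool goes at most 50 mm and 8.59 degrees, less where a joint would pass 70% of its speed; a pose out of reach is approached as far as the arm can. A call with a number of a shift or a turn outside -1 to 1 is refused whole. A call with a gripper value outside its range is refused whole. The fingers move at their own pace and stop on an object; "squeeze" is the grip in N (left out, the last holds). Time passes only in rows, so rows that do not move let the fingers close. It gives the time, the measured TCP pose, the force, the opening and the grip force at its end, in the units of the state.
- get_state(): the state, without advancing time (a new reading comes with each control period).
- camera(name): name is "side" or "top" or "wrist"; returns a dict with "color" (400x640x3 uint8, red, green, blue), "K" (3x3 intrinsics, pixels), "distortion" ([k1, k2, p1, p2, k3] as OpenCV has them; the pictures are not rectified), "cam_to_world" (4x4, takes a point from camera to world coordinates); the wrist camera has in their place "hand_eye" (4x4, takes a point from camera to tool coordinates, whose origin is the TCP and whose axes are the flange's). Camera axes: x right, y down, z forward; pixel columns grow to the right and rows downward; lengths in m; the calibration is good to about 2 mm. A picture is of the moment at which its call begins: read the wrist's pose just before it. There is no depth.
- close_job(): hands the job in; it is judged then, once.
The state is a dict: "t": time; "q": joint angles; "dq": joint speeds; "effort": joint torques, N m; "eef_pos": TCP position; "ee_rot": TCP orientation; "contact_force": force on the tool from outside, world axes, zero at the start; "torque": the same for the moment, N m; "opening": opening from 0.0 (shut) to 1.0 (fully open); "grip_force": force on a finger pad.
Only numpy, scipy, OpenCV 4.12 (cv2) and the standard library are available. Lean on these libraries where they do the work, as an engineer would, in place of code of your own. Each camera call takes 0.05 s, during which the arm holds its last target. There are 200 camera calls.

TASK

I want to paint a line round the turned wooden ball: take it off the little tape roll, set it gently on the upturned cup in the middle of the decorating wheel so that it sits balanced in the cup's foot ring, and let go of it. Then take the latch at the wheel's edge by its knob, pull its bolt straight out until the dark groove in the bolt is level with the face of the housing, and keep holding it there so that I can spin the wheel: the latch springs back if let go, so finish while still holding it at that mark, with the ball still on the cup. Leave everything else where it is.

Things in the scene. Friction and masses are not known exactly. Their poses are not given: they have to be found in the camera images.
- ball_center (a point): Centre of the turned wooden ball, plain wood, 50 mm in diameter, about 50 g. It waits on the flat top of a small clear tape roll (54 mm outside, 28 mm hole, 19 mm high) lying on the table, its centre about 40 mm above the table.
- ball: The same wooden ball (the body turns as the ball rolls, its origin lies on the ball's surface, so use ball_center for its place).
- cup_seat (a point): Point on the axis of the upturned white cup, level with the top edge of its foot ring, 143 mm above the table, z up. The cup, 66 mm high, is stuck mouth down at the centre of the wheel. The foot ring is 28 mm inside, 37 mm outside, with a 5 mm deep hollow; the ball rests on the ring's inner edge, its centre about 20 mm above this point.
- wheel_stand: Decorating wheel: dark foot, 164 mm diameter, fixed to the table, and an aluminium disc, 184 mm diameter, top at 77 mm. Origin on the table on the wheel's axis, z up. The latch sticks out along its -x axis, and the bolt is pulled out along that -x. With the bolt in, the wheel is locked; with it out, the wheel turns freely.
- knob: The latch bolt with its pull knob, one piece. Origin on the table on the wheel's axis when the bolt is in (use knob_grip).
- knob_grip (a point): Grip point of the latch's pull knob: a level steel neck, 21 mm diameter, 31 mm long along the pull, ending outside in a black flange, 35 mm diameter, 8 mm thick (fingers can pull on it). It lies on the axis in the middle of the neck, 55 mm above the table, 138 mm from the wheel's axis with the bolt in. Take it from above, fingers closing level across the neck.
- latch_face (a point): Centre of the outer face of the latch housing (dark block 32 mm long, 30 mm wide, top at 74 mm), 118 mm from the wheel's axis, 55 mm above the table, fixed. The knob's neck starts 3.5 mm off this face when the bolt is in. The 4 mm wide dark groove in the bolt is hidden in the housing until the bolt is drawn out.
- bolt (a joint): How far the spring bolt is drawn out (m): 0 in, 0.028 when the middle of its dark groove is level with the housing face (the mark), 0.040 end stop. The knob moves with it. A spring pulls it in: 6 N at 0, about 10 N at the mark; it does not stay out by itself.
- tub: Bystander: white lidded plastic tub, 84 mm diameter, 62 mm high. Origin under its centre.
- jar: Bystander: amber glass jar, 60 mm diameter, 85 mm high.
- bun_foot: Bystander: squat turned wooden furniture foot, 66 mm diameter, 48 mm high.
- brush: Bystander: paint brush lying on the table, 200 mm long.
- tape: Bystander: large roll of masking tape lying flat, 104 mm diameter, 25 mm high.
- baluster: Bystander: small turned wooden baluster standing upright, 44 mm diameter, 120 mm high.

How it is judged (in metres and radians):
On the way, in this order (a step that is already met when the one before it is completed fails the run):
1. the ball sits balanced on the upturned cup, let go (horizontal distance between ball_center and cup_seat below 0.007 m and z of ball_center in the frame of cup_seat between 0.017 and 0.025 m and linear speed of ball below 0.05 m/s and contact force between ball and the arm below 0.1 N and contact force between ball and the fingers below 0.1 N and value of joint bolt below 0.006 m), for 0.4 s.
2. the latch is pulled out to the mark and held there, the ball still on the cup (horizontal distance between ball_center and cup_seat below 0.007 m and z of ball_center in the frame of cup_seat between 0.017 and 0.025 m and linear speed of ball below 0.05 m/s and contact force between ball and the arm below 0.1 N and contact force between ball and the fingers below 0.1 N and value of joint bolt between 0.023 and 0.034 m and contact force between knob and the fingers above 2 N), for 0.5 s.
At the end, for the whole second after the job is handed in: The robot's fingers hold the latch bolt drawn out 23 to 34 mm (groove level with the housing face: 28 mm), not moving, and the ball sits free on the upturned cup's foot ring, its centre within 7 mm of the cup's axis (all of step 2 and velocity of joint bolt between -0.01 and 0.01 m/s); the arm keeps its last pose, push and grip.
It fails at once if the ball was dropped, thrown or knocked off (moving faster than 0.45 m/s out of the fingers) (linear speed of ball above 0.45 m/s and contact force between ball and the fingers below 0.05 N).
It fails at once if another thing on the table was moved by more than 25 mm (distance of any of tub, jar, bun_foot, brush, tape, baluster from where it was at the start of the episode above 0.025 m).
It also fails if it takes over 53 s, if anything falls off the work surface, if the arm or the gripper's body presses on something with over 40 N, if the wrist force passes 120 N, or if a joint passes its speed limit or range.

## Working session

There is one attempt and no reset: what is moved stays moved. The work goes in short steps, Python scripts to look and compute and a tool call to move; the robot and the scene stay as the last step left them, time stands still between calls to the robot, and variables do not carry over. Pictures are saved under pics/ and viewed, at most 10 in all, crops included, and the job is handed in when it is done.

Besides the shell and the picture viewer there is one more tool, called as name(argument=value, ...) on one line, values as JSON. drive_tool: Moves the arm, as the interface text tells. Its arguments: {"type":"object","properties":{"motion":{"type":"array","items":{"type":"array","items":{"type":"array","items":{"type":"number"}}}},"squeeze":{"type":"number"}},"required":["motion"]}

```bash
mkdir -p pics; python3 - <<'E'
from station import *
import cv2,numpy as np
s=get_state();print(s['t'],s['eef_pos'],np.round(s['ee_rot'],3).tolist(),s['opening'])
for n in('top','side'):
    c=camera(n);cv2.imwrite(f'pics/{n}0.png',c['color'][:,:,::-1])
    print(n,np.round(c['K'],1).tolist(),c['distortion'],np.round(c['cam_to_world'],3).tolist())
E
```

```text
0.0 [0.20903652 0.61479283 0.23838417] [[-0.947, 0.322, -0.001], [0.322, 0.947, -0.002], [-0.0, -0.002, -1.0]] 1.0009804203524906
top [[379.4, 0.0, 323.3], [0.0, 379.4, 197.2], [0.0, 0.0, 1.0]] [0.02638235 0.         0.         0.         0.        ] [[0.098, -0.972, 0.215, 0.354], [-0.995, -0.096, 0.02, -0.007], [0.001, -0.216, -0.976, 1.048], [0.0, 0.0, 0.0, 1.0]]
side [[421.1, 0.0, 311.5], [0.0, 421.1, 206.9], [0.0, 0.0, 1.0]] [-0.02540689  0.          0.          0.          0.        ] [[-0.982, -0.15, 0.118, 0.434], [-0.19, 0.741, -0.644, 0.771], [0.009, -0.655, -0.756, 1.015], [0.0, 0.0, 0.0, 1.0]]
```

View pics/top0.png

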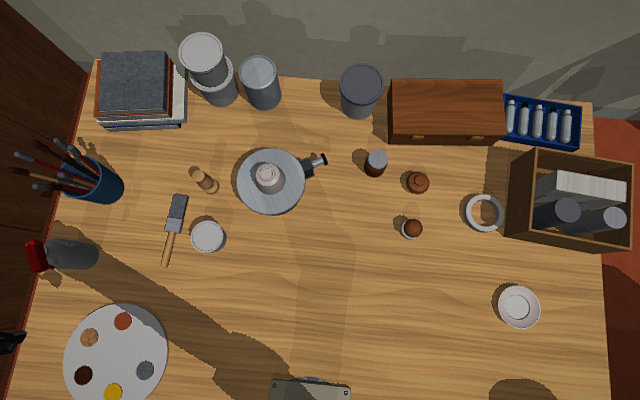

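View pics/side0.png

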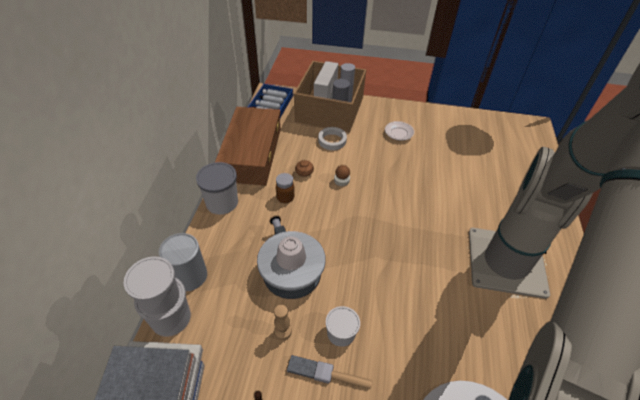

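Top view: ball (413,228), cup foot ring ~(267,172), disc centre (271,181), knob ~(319,159). Side view: ball (343,172), cup ~(291,245), knob ~(276,220). I'll zoom in on these.

```bash
cat > h.py <<'E'
from station import *
import cv2,numpy as np
def ray(c,uv,z,T=None):
    T=c['cam_to_world'] if T is None else T
    p=cv2.undistortPoints(np.array([[uv]],float),c['K'],np.array(c['distortion']))[0,0]
    d=T[:3,:3]@[p[0],p[1],1]; o=T[:3,3]
    return o+d*(z-o[2])/d[2]
def proj(c,P,T=None):
    T=c['cam_to_world'] if T is None else T
    W=np.linalg.inv(T)
    return cv2.projectPoints(np.atleast_2d(np.array(P,float)),cv2.Rodrigues(W[:3,:3])[0],W[:3,3],c['K'],np.array(c['distortion']))[0][:,0]
def wrist():
    s=get_state();c=camera('wrist');T=np.eye(4);T[:3,:3]=s['ee_rot'];T[:3,3]=s['eef_pos']
    return s,c,T@c['hand_eye']
E
python3 - <<'E'
from h import *
t=cv2.imread('pics/top0.png');s=cv2.imread('pics/side0.png')
def crop(i,x,y,w,h,k=4):return cv2.resize(i[y:y+h,x:x+w],None,fx=k,fy=k,interpolation=cv2.INTER_CUBIC)
a=np.hstack([crop(t,232,140,110,75),crop(t,385,200,60,75)])
b=np.hstack([crop(s,250,210,110,75),crop(s,315,145,60,75)])
cv2.imwrite('pics/z.png',np.vstack([a,b]))
c=camera('top');d=camera('side')
print('ball',ray(c,(413,228),.04),ray(d,(343,172),.04))
print('seat',ray(c,(267,172),.143),ray(d,(291,245),.143))
print('disc',ray(c,(271,181),.077),'knob end',ray(c,(323,158),.055),ray(d,(276,220),.055))
for n,uv,z in [('tub',(208,236),.06),('jar',(376,163),.08),('bun',(418,183),.04),('tape',(486,213),.02),('bal',(197,173),.12)]: print(n,ray(c,uv,z))
E
```

```text
ball [ 0.515629   -0.23259072  0.04      ] [ 0.51281627 -0.23151128  0.04      ]
seat [0.60327152 0.15691019 0.143     ] [0.59643618 0.16314104 0.143     ]
disc [0.59797366 0.15513459 0.077     ] knob end [0.68221887 0.02521838 0.055     ] [0.67601933 0.02257492 0.055     ]
tub [0.43937776 0.30186681 0.06      ]
jar [ 0.67384066 -0.1175294   0.08      ]
bun [ 0.641073  -0.2404139  0.04     ]
tape [ 0.57992789 -0.43331342  0.02      ]
bal [0.5895177 0.3367905 0.12     ]
```

View pics/z.png

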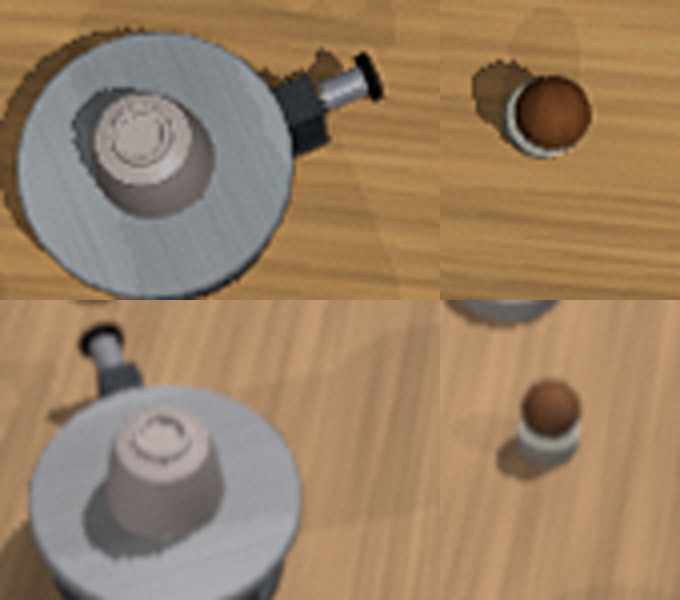

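Ring centre refined to top (267.0,173.5), side (290,244.5). The top and side views agree to within a few mm. I'll turn the tool to the latch yaw and head to above the ball.

drive_tool(motion=[[[0,0,0,0,0,0.178,100],[0,0,0,0,0,0.178,100],[0,0,0,0,0,0.178,100],[0,0,0,0,0,0.178,100],[0,0,0,0,0,0.178,100],[-0.35,0.024,0,0,0,0,100],[-0.35,0.024,0,0,0,0,100],[-0.35,0.024,0,0,0,0,100],[-0.35,0.024,0,0,0,0,100],[-0.35,0.024,0,0,0,0,100],[-0.35,0.024,0,0,0,0,100],[-0.35,0.024,0,0,0,0,100],[-0.35,0.024,0,0,0,0,100],[-0.35,0.024,0,0,0,0,100],[-0.35,0.024,0,0,0,0,100],[-0.35,0.024,0,0,0,0,100],[-0.35,0.024,0,0,0,0,100]]])

```text
t: 1.9
eef_pos: [0.5004, 0.2006, 0.2393]
ee_rot: [[-0.518, 0.856, -0.0], [0.856, 0.518, 0.0], [0.0, 0.0, -1.0]]
contact_force: [1.1, -0.4, 0.1]
opening: 1.001
grip_force: 0.0
```

```bash
python3 - <<'E'
from h import *
s,c,T=wrist()
cv2.imwrite('pics/w1.png',c['color'][:,:,::-1])
print(s['t'],s['eef_pos'],np.round(s['ee_rot'],3).tolist(),np.round(s['q'],1))
print(np.round(c['hand_eye'],3).tolist(),c['K'][0,0])
t=camera('top');d=camera('side')
print('seat',ray(t,(267,173.5),.143),ray(d,(290,244.5),.143))
print('disc',ray(t,(271,181.2),.077),'neck',ray(t,(318.2,162.5),.062),'flange',ray(t,(324.5,159.2),.055))
print('seat in wrist px',proj(c,[.6,.158,.143],T),proj(c,[.675,.035,.055],T))
E
```

```text
1.9 [0.50036876 0.2006331  0.23932623] [[-0.518, 0.856, -0.0], [0.856, 0.518, 0.0], [0.0, 0.0, -1.0]] [-34.5  27.5  14.2 105.   -8.7  48.6  15.1]
[[0.001, -0.962, -0.274, 0.07], [1.0, 0.001, 0.0, -0.002], [0.0, -0.274, 0.962, -0.134], [0.0, 0.0, 0.0, 1.0]] 338.2934805975988
seat [0.59944265 0.156412   0.143     ] [0.59927564 0.16211888 0.143     ]
disc [0.59743103 0.15506514 0.077     ] neck [0.66587856 0.03671664 0.062     ] flange [0.67919229 0.02078951 0.055     ]
seat in wrist px [[401.7853449  308.89992622]] [[375.51864732 370.12962619]]
```

View pics/w1.png

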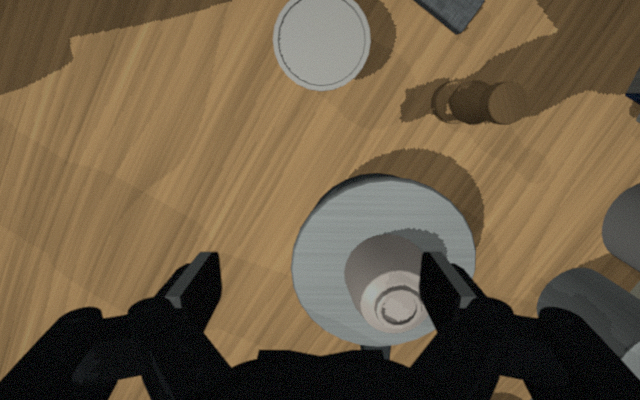

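Wrist view: the cup's foot ring is at (399,306), disc centre ~(384,262). It was predicted at (402,309), so agreement is within about 2 mm. Next I go past the ball to look at it from near.

drive_tool(motion=[[[-0.364,-0.177,0,0,0,0,100],[-0.364,-0.177,0,0,0,0,100],[-0.364,-0.177,0,0,0,0,100],[-0.364,-0.177,0,0,0,0,100],[-0.364,-0.177,0,0,0,0,100],[-0.364,-0.177,0,0,0,0,100],[-0.364,-0.177,0,0,0,0,100],[-0.364,-0.177,0,0,0,0,100],[-0.364,-0.177,0,0,0,0,100],[-0.364,-0.177,0,0,0,0,100],[0,0,0.25,0,0,0,100],[0,0,0.25,0,0,0,100],[0,0,0,0,0,0,100]]])

```text
t: 3.35
eef_pos: [0.5418, -0.2786, 0.1753]
ee_rot: [[-0.519, 0.855, -0.007], [0.855, 0.519, 0.005], [0.008, -0.004, -1.0]]
contact_force: [-0.5, 0.6, 0.4]
opening: 0.995
grip_force: 0.0
```

```bash
python3 - <<'E'
from h import *
s,c,T=wrist()
im=c['color'][:,:,::-1].copy()
print(s['eef_pos'],np.round(s['q'],1))
p=proj(c,[.514,-.232,.04],T)[0];print(p)
g=cv2.cvtColor(im,cv2.COLOR_BGR2HSV);print(g[int(p[1])-3:int(p[1])+4:3,int(p[0])-3:int(p[0])+4:3].tolist())
cv2.imwrite('pics/w2.png',im)
E
```

```text
[ 0.54183833 -0.27864744  0.17529192] [ 16.3  37.7  13.6  97.2 -11.4  46.9  66.3]
[323.50470551 123.02007288]
[[[13, 151, 120], [14, 148, 119], [13, 153, 113]], [[12, 144, 115], [13, 150, 117], [13, 139, 114]], [[14, 148, 117], [14, 145, 118], [14, 168, 108]]]
```

View pics/w2.png

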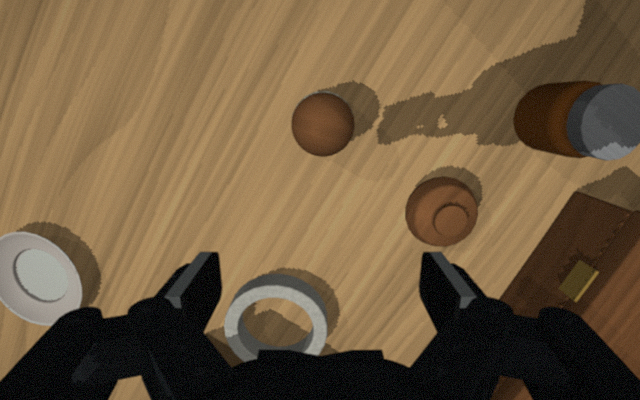

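Ball at (323,124.5), matching the prediction (323.5,123). It sits at about (0.5143,-0.2327). I move over it and descend most of the way.

drive_tool(motion=[[[0.223,0,0,0,0,0,100],[0.223,0,0,0,0,0,100],[0,0,0,0,0,0,100],[0,0,0.25,0,0,0,100],[0,0,0.25,0,0,0,100],[0,0,0.25,0,0,0,100],[0,0,0.15,0,0,0,100],[0,0,0.1,0,0,0,100],[0,0,0,0,0,0,100],[0,0,0,0,0,0,100]]])

```text
t: 4.4
eef_pos: [0.5174, -0.2362, 0.0603]
ee_rot: [[-0.518, 0.856, 0.002], [0.856, 0.518, -0.001], [-0.002, 0.001, -1.0]]
contact_force: [0.9, -0.1, 0.3]
opening: 1.0
grip_force: 0.0
```

```bash
python3 - <<'E'
from h import *
s,c,T=wrist()
im=c['color'][:,:,::-1].copy()
R=np.array(s['ee_rot'])
print(s['eef_pos'],R.round(4).tolist(),'to ball, tool',R.T@(np.array([.5143,-.2327,.034])-s['eef_pos']))
print(proj(c,[[.5143,-.2327,.04],[.5143,-.2327,.065]],T))
cv2.imwrite('pics/w3.png',im)
E
```

```text
[ 0.51735704 -0.23620175  0.06034489] [[-0.5178, 0.8555, 0.0018], [0.8555, 0.5178, -0.0008], [-0.0016, 0.0011, -1.0]] to ball, tool [ 0.00462183 -0.00083184  0.02633643]
[[321.94357824 238.01947448]
 [322.32715437 261.08222426]]
```

View pics/w3.png

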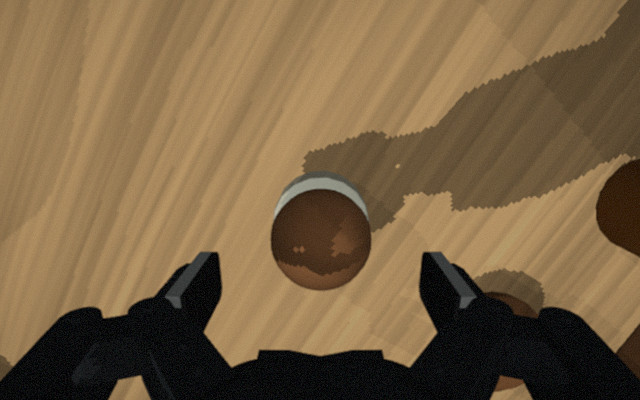

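Ball at (321,240), predicted (322,238). I apply the small correction, descend and grip gently.

drive_tool(motion=[[[0.03,-0.01,0.11,0,0,0,100],[0,0,0.11,0,0,0,100],[0,0,0,0,0,0,100],[0,0,0,0,0,0,75],[0,0,0,0,0,0,65],[0,0,0,0,0,0,58],[0,0,0,0,0,0,50],[0,0,0,0,0,0,40],[0,0,0,0,0,0,40],[0,0,0,0,0,0,40],[0,0,0,0,0,0,40]]], squeeze=25)

```text
t: 5.55
eef_pos: [0.5142, -0.2336, 0.0336]
ee_rot: [[-0.518, 0.856, 0.002], [0.856, 0.518, -0.001], [-0.001, 0.001, -1.0]]
contact_force: [-0.7, 0.2, 5.4]
opening: 0.566
grip_force: 25.3
```

drive_tool(motion=[[[0,0,-0.08,0,0,0,40],[0,0,-0.15,0,0,0,40],[0,0,-0.3,0,0,0,40],[0,0,-0.35,0,0,0,40],[0,0,-0.35,0,0,0,40],[0,0,-0.35,0,0,0,40],[0,0,-0.2,0,0,0,40],[0.1,0.13,0,0,0,0,40],[0.2,0.25,0,0,0,0,40],[0.2,0.25,0,0,0,0,40],[0.2,0.25,0,0,0,0,40],[0.2,0.25,0,0,0,0,40],[0.2,0.25,0,0,0,0,40],[0.2,0.25,0,0,0,0,40],[0.2,0.25,0,0,0,0,40],[0.2,0.25,0,0,0,0,40],[0.15,0.17,0,0,0,0,40],[0,0,0,0,0,0,40],[0,0,0,0,0,0,40]]])

```text
t: 7.45
eef_pos: [0.634, 0.0996, 0.2462]
ee_rot: [[-0.519, 0.855, -0.001], [0.855, 0.519, -0.001], [-0.0, -0.002, -1.0]]
contact_force: [-0.2, 0.2, 0.1]
opening: 0.566
grip_force: 26.1
```

```bash
python3 - <<'E'
from h import *
s,c,T=wrist()
im=c['color'][:,:,::-1].copy()
R=np.array(s['ee_rot'])
print(s['eef_pos'],R.round(4).tolist(),np.round(s['q'],1))
print(proj(c,[[.5987,.159,.143],s['eef_pos']+np.array([0,0,.006])],T))
print(proj(c,[.669,.04,.055],T))
cv2.imwrite('pics/w4.png',im)
E
```

```text
[0.63396433 0.09958473 0.2461854 ] [[-0.5186, 0.855, -0.0014], [0.855, 0.5186, -0.0009], [-0.0001, -0.0017, -1.0]] [-20.5  35.7  15.3  88.1 -10.5  57.7  29. ]
[[323.95548732 102.26127674]
 [324.17330986 272.30478032]]
[[321.07374981 239.8844456 ]]
```

View pics/w4.png

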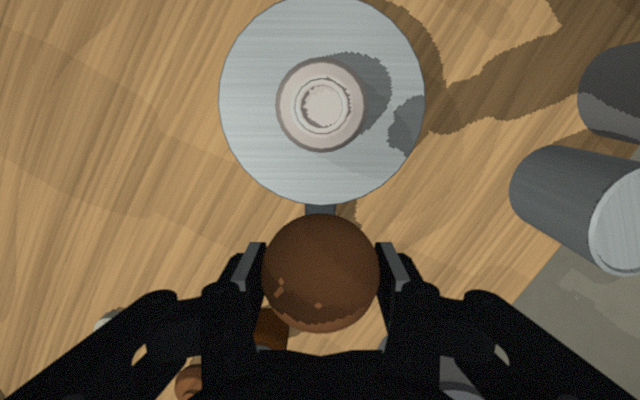

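Ring at (321.5,105), held ball at (320.5,273.5). Both share the same ~3 px bias, so relative to the ball the seat is at about (0.599,0.158). I move over it and descend to just above.

drive_tool(motion=[[[0.1,0.002,0,0,0,0,40],[0.19,0.002,0,0,0,0,40],[0.19,0,0,0,0,0,40],[0.09,0,0,0,0,0,40],[0,0,0,0,0,0,40],[0,0,0.15,0,0,0,40],[0,0,0.2,0,0,0,40],[0,0,0.2,0,0,0,40],[0,0,0.1,0,0,0,40],[0,0,0,0,0,0,40],[0,0,0,0,0,0,40]]])

```text
t: 8.6
eef_pos: [0.6005, 0.1575, 0.1691]
ee_rot: [[-0.517, 0.856, 0.001], [0.856, 0.517, -0.0], [-0.001, 0.001, -1.0]]
contact_force: [-0.4, -0.1, 0.2]
opening: 0.565
grip_force: 26.1
```

```bash
python3 - <<'E'
from h import *
s,c,T=wrist()
print(s['eef_pos'],np.array(s['ee_rot']).T@(np.array([.599,.1582,.157])-s['eef_pos']))
t=camera('top')['color'][:,:,::-1];d=camera('side')['color'][:,:,::-1]
k=lambda i,x,y:cv2.resize(i[y:y+75,x:x+100],None,fx=4,fy=4,interpolation=cv2.INTER_CUBIC)
w=c['color'][:,:,::-1]
cv2.imwrite('pics/m5.png',np.vstack([np.hstack([k(t,225,130),k(d,240,200)]),np.hstack([cv2.resize(w,(400,250)),cv2.resize(w[120:370:,120:520],(400,250))])]))
E
```

```text
[0.60047953 0.15750462 0.16913998] [ 0.00136922 -0.00091757  0.01213816]
```

View pics/m5.png

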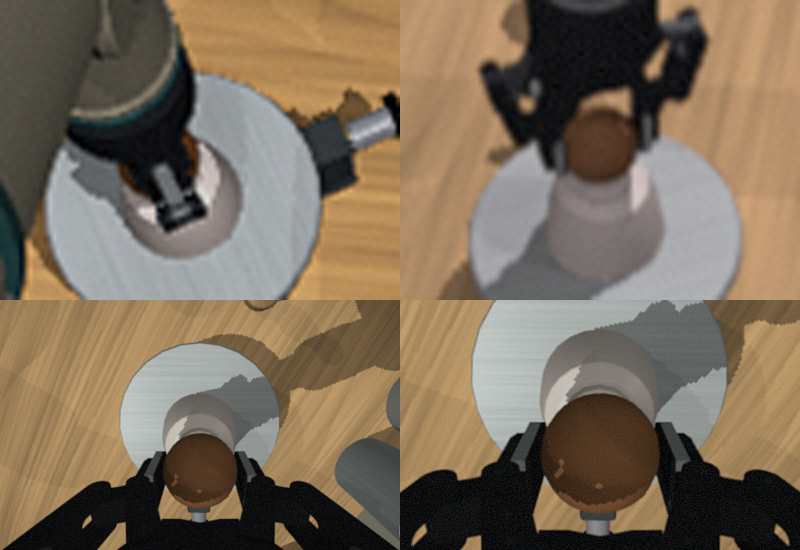

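The ball hangs centred just above the foot ring: wrist full-image ball ~(320,272), ring edge just behind it. I creep down while watching the force.

drive_tool(motion=[[[0.01,-0.006,0.02,0,0,0,40],[0,0,0.02,0,0,0,40],[0,0,0.02,0,0,0,40],[0,0,0.01,0,0,0,40],[0,0,0.01,0,0,0,40],[0,0,0,0,0,0,40],[0,0,0,0,0,0,40]]])

```text
t: 9.45
eef_pos: [0.5984, 0.1588, 0.1589]
ee_rot: [[-0.518, 0.856, -0.0], [0.856, 0.518, -0.0], [0.0, -0.0, -1.0]]
contact_force: [0.7, -0.1, -1.5]
opening: 0.569
grip_force: 26.2
```

drive_tool(motion=[[[0,0,0.01,0,0,0,40],[0,0,0.005,0,0,0,40],[0,0,0,0,0,0,40],[0,0,0,0,0,0,40]]])

```text
t: 9.85
eef_pos: [0.5989, 0.1584, 0.158]
ee_rot: [[-0.517, 0.856, 0.001], [0.856, 0.517, -0.0], [-0.001, 0.001, -1.0]]
contact_force: [-1.1, -1.9, 5.6]
opening: 0.564
grip_force: 26.6
```

Contact with the ring (5.6 N upward). I relieve it slightly and open slowly.

drive_tool(motion=[[[0,-0.004,-0.004,0,0,0,40],[0,0,0,0,0,0,40],[0,0,0,0,0,0,56],[0,0,0,0,0,0,58],[0,0,0,0,0,0,60],[0,0,0,0,0,0,62],[0,0,0,0,0,0,65],[0,0,0,0,0,0,70],[0,0,0,0,0,0,80],[0,0,0,0,0,0,90],[0,0,0,0,0,0,100],[0,0,0,0,0,0,100]]], squeeze=20)

```text
t: 11.05
eef_pos: [0.598, 0.1586, 0.1576]
ee_rot: [[-0.518, 0.856, -0.0], [0.856, 0.518, 0.0], [0.0, -0.0, -1.0]]
contact_force: [-0.2, 0.3, -0.2]
opening: 1.0
grip_force: 0.0
```

```bash
python3 - <<'E'
from h import *
s,c,T=wrist()
print(s['eef_pos'],s['opening'],s['contact_force'])
w=c['color'][:,:,::-1]
d=camera('side')['color'][:,:,::-1]
print(proj(c,[[.599,.158,.1637],[.599,.158,.143]],T))
cv2.imwrite('pics/m6.png',np.hstack([w[120:400,120:520],cv2.resize(d[200:270,240:340],(400,280))]))
E
```

```text
[0.59800217 0.15859624 0.1575754 ] 1.000396863845008 [-0.18042968  0.29812921 -0.20560714]
[[325.47657919 274.60736906]
 [324.82192519 253.51347546]]
```

View pics/m6.png

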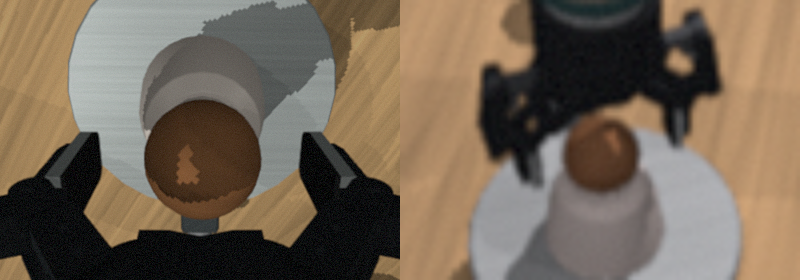

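The ball sits free on the foot ring (wrist crop (202,160), side crop (600,153)). Next: lift off and move over the knob. Then I turn the hand half a turn so that the camera mount faces away from the ball.

drive_tool(motion=[[[0,0,-0.08,0,0,0,100],[0,0,-0.18,0,0,0,100],[0,0,-0.25,0,0,0,100],[0,0,-0.25,0,0,0,100],[0,0,-0.1,0,0,0,100],[0,0,0,0,0,0,100],[-0.27,0,0,0,0,0,100],[-0.3,-0.005,0,0,0,0,100],[-0.3,-0.005,0,0,0,0,100],[-0.3,-0.003,0,0,0,0,100],[0,0,0,0,0,0.19,100],[0,0,0,0,0,0.19,100],[0,0,0,0,0,0.19,100],[0,0,0,0,0,0.19,100],[0,0,0,0,0,0.19,100],[0,0,0,0,0,0.19,100],[0,0,0,0,0,0.19,100],[0,0,0,0,0,0.19,100],[0,0,0,0,0,0.19,100],[0,0,0,0,0,0.19,100]]])

```text
t: 13.15
eef_pos: [0.6684, 0.0378, 0.2588]
ee_rot: [[0.816, 0.578, -0.003], [0.578, -0.816, -0.0], [-0.003, -0.002, -1.0]]
contact_force: [0.1, -0.0, -0.2]
opening: 1.001
grip_force: 0.0
```

drive_tool(motion=[[[0,0,0,0,0,0.19,100],[0,0,0,0,0,0.19,100],[0,0,0,0,0,0.19,100],[0,0,0,0,0,0.19,100],[0,0,0,0,0,0.19,100],[0,0,0,0,0,0.19,100],[0,0,0,0,0,0.19,100],[0,0,0,0,0,0.19,100],[0,0,0,0,0,0.19,100],[0,0,0,0,0,0.19,100],[0,0,0,0,0,0.19,100],[0,0,0,0,0,0.03,100],[0,0,0,0,0,0,100],[0,0,0,0,0,0,100]]])

```text
t: 14.55
eef_pos: [0.6691, 0.0377, 0.2601]
ee_rot: [[0.506, -0.863, -0.001], [-0.863, -0.506, 0.0], [-0.0, 0.001, -1.0]]
contact_force: [0.5, -0.6, -0.4]
opening: 1.003
grip_force: 0.0
```

```bash
python3 - <<'E'
from h import *
s,c,T=wrist()
R=np.array(s['ee_rot'])
print(s['t'],s['eef_pos'],R.round(3).tolist(),np.round(s['q'],1))
w=c['color'][:,:,::-1].copy()
A=np.array([.5995,.157,0]);u=np.array([.505,-.863,0]);z=np.array([0,0,1])
P=[A+.138*u+.055*z,A+.118*u+.055*z,A+.1565*u+.0725*z,A+.1637*z,s['eef_pos']]
print(proj(c,P,T).round(1).tolist())
cv2.imwrite('pics/w7.png',w)
E
```

```text
14.55 [0.66909322 0.03766119 0.26013921] [[0.506, -0.863, -0.001], [-0.863, -0.506, 0.0], [-0.0, 0.001, -1.0]] [ -35.3   50.2   62.7   82.8  -45.2   74.4 -118.6]
[[317.8, 171.8], [317.8, 190.7], [317.7, 156.6], [317.1, 360.0], [315.7, 265.9]]
```

View pics/w7.png

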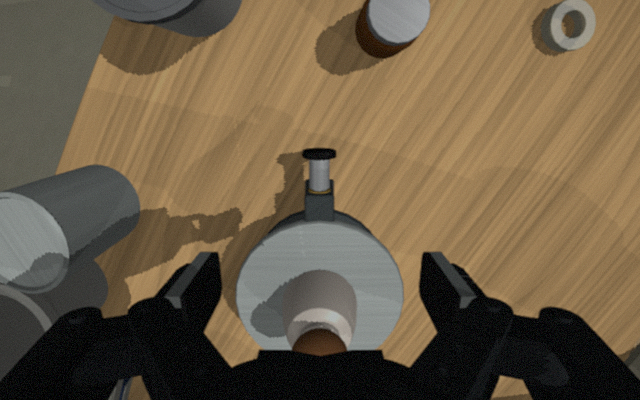

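Flange at (319,154), neck (319,173), housing face ~(319,190), disc centred at x≈320: the latch is well aligned with the image's vertical. The fingertip midpoint in the image is 320.5, but the TCP projects to 315.7. I check the hand-eye and the neck columns numerically.

```bash
python3 - <<'E'
from h import *
s,c,T=wrist()
print(s['eef_pos'],np.round(c['hand_eye'],4).tolist(),c['K'].round(1).tolist(),c['distortion'])
g=cv2.cvtColor(c['color'],cv2.COLOR_RGB2GRAY)
for r in(154,165,170,175,180,195,205):print(r,g[r,296:344].tolist())
print(proj(c,[s['eef_pos']],T))
E
```

```text
[0.66919036 0.0376237  0.260419  ] [[0.001, -0.9615, -0.2749, 0.0698], [1.0, 0.0009, 0.0003, 0.0018], [-0.0, -0.2749, 0.9615, -0.1345], [0.0, 0.0, 0.0, 1.0]] [[338.3, 0.0, 320.0], [0.0, 338.3, 197.5], [0.0, 0.0, 1.0]] [-0.06854658  0.          0.          0.          0.        ]
154 [86, 77, 80, 75, 70, 68, 47, 15, 10, 2, 1, 3, 16, 16, 8, 8, 21, 25, 1, 18, 30, 24, 32, 10, 15, 22, 26, 20, 20, 26, 32, 21, 27, 13, 26, 19, 19, 21, 10, 37, 84, 115, 121, 123, 123, 125, 128, 134]
165 [72, 71, 74, 81, 83, 80, 83, 92, 100, 109, 114, 114, 111, 83, 76, 85, 98, 107, 119, 125, 118, 121, 132, 134, 137, 138, 143, 139, 135, 129, 127, 117, 107, 109, 109, 117, 117, 120, 120, 130, 133, 129, 136, 131, 133, 125, 123, 124]
170 [78, 81, 80, 78, 73, 66, 64, 78, 103, 126, 124, 128, 121, 101, 83, 78, 92, 109, 116, 119, 117, 116, 125, 124, 132, 130, 132, 127, 124, 119, 113, 109, 100, 97, 109, 125, 128, 129, 132, 136, 135, 131, 123, 121, 126, 125, 127, 137]
175 [79, 72, 71, 60, 65, 72, 76, 101, 122, 132, 131, 135, 126, 97, 78, 82, 92, 106, 110, 118, 116, 119, 125, 125, 125, 133, 126, 127, 121, 118, 120, 105, 99, 106, 121, 130, 136, 130, 131, 126, 120, 122, 123, 128, 133, 139, 142, 146]
180 [66, 67, 73, 78, 76, 80, 74, 83, 84, 78, 52, 38, 25, 50, 75, 85, 92, 103, 112, 118, 115, 114, 119, 125, 126, 129, 130, 125, 121, 114, 120, 110, 94, 72, 46, 32, 51, 82, 107, 124, 131, 133, 134, 144, 143, 148, 148, 142]
195 [81, 79, 76, 70, 67, 76, 74, 76, 54, 37, 42, 42, 39, 35, 41, 35, 32, 40, 40, 36, 35, 39, 39, 34, 39, 40, 35, 36, 35, 37, 36, 37, 41, 46, 45, 41, 39, 64, 113, 138, 130, 129, 131, 127, 130, 130, 134, 132]
205 [79, 70, 72, 74, 75, 71, 74, 77, 61, 41, 54, 53, 60, 58, 65, 61, 60, 63, 61, 55, 55, 58, 56, 57, 51, 56, 50, 54, 51, 53, 58, 62, 58, 56, 57, 57, 51, 59, 98, 131, 136, 134, 135, 136, 139, 139, 144, 138]
[[315.7409519  265.88144364]]
```

drive_tool(motion=[[[0,-0.01,0.2,0,0,0,100],[0,0,0.25,0,0,0,100],[0,0,0.25,0,0,0,100],[0,0,0.25,0,0,0,100],[0,0,0.05,0,0,0,100],[0,0,0,0,0,0,100],[0,0,0,0,0,0,100]]])

```text
t: 15.35
eef_pos: [0.6714, 0.0377, 0.1425]
ee_rot: [[0.504, -0.864, 0.002], [-0.864, -0.504, -0.001], [0.002, -0.002, -1.0]]
contact_force: [0.0, -0.3, 0.4]
opening: 0.999
grip_force: 0.0
```

```bash
python3 - <<'E'
from h import *
s,c,T=wrist()
R=np.array(s['ee_rot'])
print(s['eef_pos'],R.round(3).tolist(),np.round(s['q'],1))
P=s['eef_pos']
# tool-plane points at knob heights: where on image is tool x offset d, z-height h
A=np.array([.5995,.157,0]);u=np.array([.505,-.863,0]);z=np.array([0,0,1])
for n,d,h in[('flange out top',.1605,.0725),('flange in top',.1525,.0725),('grip top',.138,.0655),('neck in',.1215,.0655),('face top',.118,.074),('face back',.086,.074)]:
    print(n,proj(c,[A+d*u+h*z],T).round(1).tolist())
g=cv2.cvtColor(c['color'],cv2.COLOR_RGB2GRAY).astype(int)
print('col',[(r,int(g[r,314:326].mean())) for r in range(100,300,2)])
b=g[160:200].min(0)
for r in(130,170,185,220,240):
    print(r,g[r,270:370:2].tolist())
E
```

```text
[0.67135689 0.03771116 0.1424989 ] [[0.504, -0.864, 0.002], [-0.864, -0.504, -0.001], [0.002, -0.002, -1.0]] [ -33.9   56.9   57.6   89.1  -52.1   63.7 -113.5]
flange out top [[320.0, 182.3]]
flange in top [[320.0, 194.7]]
grip top [[320.1, 213.1]]
neck in [[320.1, 236.3]]
face top [[320.0, 246.3]]
face back [[320.0, 289.5]]
col [(100, 135), (102, 136), (104, 137), (106, 138), (108, 139), (110, 140), (112, 141), (114, 141), (116, 140), (118, 141), (120, 142), (122, 141), (124, 142), (126, 142), (128, 141), (130, 139), (132, 138), (134, 137), (136, 137), (138, 138), (140, 137), (142, 139), (144, 139), (146, 139), (148, 140), (150, 141), (152, 140), (154, 140), (156, 138), (158, 132), (160, 128), (162, 126), (164, 125), (166, 124), (168, 125), (170, 120), (172, 18), (174, 5), (176, 5), (178, 6), (180, 2), (182, 14), (184, 18), (186, 17), (188, 14), (190, 15), (192, 47), (194, 130), (196, 133), (198, 133), (200, 132), (202, 133), (204, 132), (206, 132), (208, 133), (210, 133), (212, 132), (214, 133), (216, 133), (218, 131), (220, 129), (222, 125), (224, 124), (226, 111), (228, 82), (230
[... 858 characters left out ...]
 124, 132, 136, 138, 141, 137, 126, 126]
185 [82, 85, 84, 83, 83, 89, 90, 91, 87, 82, 74, 74, 79, 60, 11, 5, 18, 7, 26, 7, 14, 26, 3, 18, 18, 27, 23, 20, 20, 13, 20, 18, 23, 25, 14, 25, 17, 2, 46, 134, 136, 143, 139, 126, 126, 128, 132, 138, 149, 151]
220 [88, 78, 75, 78, 81, 78, 76, 70, 69, 79, 80, 78, 83, 77, 80, 81, 42, 24, 27, 76, 90, 103, 118, 125, 128, 127, 132, 142, 135, 129, 122, 124, 112, 85, 35, 47, 111, 148, 150, 149, 151, 139, 132, 136, 137, 140, 138, 145, 144, 141]
240 [76, 68, 70, 71, 82, 81, 87, 83, 80, 72, 74, 78, 78, 79, 77, 66, 18, 27, 32, 21, 32, 43, 58, 70, 67, 65, 68, 61, 56, 69, 69, 49, 34, 23, 37, 30, 44, 124, 134, 136, 137, 143, 144, 144, 143, 143, 126, 129, 140, 141]
```

Near view: neck centre column ≈321.8 against finger midpoint 320.4 (about +1 mm tool y), and the flange inner edge at row 192.5 (about +1 mm tool x). I correct, descend and close.

drive_tool(motion=[[[0.008,0.008,0.15,0,0,0,100],[0,0,0.2,0,0,0,100],[0,0,0.2,0,0,0,100],[0,0,0.17,0,0,0,100],[0,0,0.1,0,0,0,100],[0,0,0,0,0,0,100],[0,0,0,0,0,0,100]]])

```text
t: 16.1
eef_pos: [0.6705, 0.0365, 0.0429]
ee_rot: [[0.504, -0.864, 0.001], [-0.864, -0.504, -0.0], [0.001, -0.001, -1.0]]
contact_force: [-0.2, -0.8, -0.5]
opening: 0.998
grip_force: 0.0
```

```bash
python3 - <<'E'
from h import *
s,c,T=wrist()
R=np.array(s['ee_rot'])
print(s['eef_pos'],np.round(s['q'],1),s['contact_force'])
g=cv2.cvtColor(c['color'],cv2.COLOR_RGB2GRAY).astype(int)
print('col',[(r,int(g[r,314:326].mean())) for r in range(180,400,3)])
for r in(230,245,270,290): print(r,[(k,int(g[r,k])) for k in range(250,390,3)])
u=np.array([.505,-.863,0])
P=np.array(s['eef_pos']);P[2]=.0725
print(proj(c,[P+R[:,0]*.0145,P+R[:,0]*.0225],T))
E
```

```text
[0.67053752 0.0365329  0.0429395 ] [ -31.8   63.1   51.8   91.7  -58.1   55.5 -109.4] [-0.19698577 -0.76119259 -0.45378899]
col [(180, 135), (183, 133), (186, 130), (189, 127), (192, 126), (195, 125), (198, 126), (201, 127), (204, 131), (207, 133), (210, 134), (213, 135), (216, 141), (219, 15), (222, 8), (225, 7), (228, 6), (231, 9), (234, 7), (237, 6), (240, 6), (243, 10), (246, 7), (249, 10), (252, 20), (255, 12), (258, 13), (261, 12), (264, 16), (267, 23), (270, 130), (273, 134), (276, 136), (279, 135), (282, 103), (285, 88), (288, 87), (291, 87), (294, 86), (297, 101), (300, 135), (303, 138), (306, 137), (309, 137), (312, 117), (315, 94), (318, 104), (321, 82), (324, 95), (327, 78), (330, 78), (333, 54), (336, 46), (339, 58), (342, 37), (345, 22), (348, 20), (351, 24), (354, 24), (357, 8), (360, 9), (363, 7), (366, 10), (369, 11), (372, 8), (375, 12), (378, 8), (381, 11), (384, 9), (387, 6), (390, 11), (393, 9), (396, 6), (399, 12)]
230 [(250, 89), (253, 88), (256, 91), (259, 87), (262, 91), (265, 80), (268, 81), (271, 81), (274, 79), (277, 48), (280, 4), (283, 13), (286, 8), (28
[... 1321 characters left out ...]
364, 153), (367, 151), (370, 142), (373, 139), (376, 142), (379, 135), (382, 138), (385, 137), (388, 146)]
290 [(250, 81), (253, 81), (256, 68), (259, 66), (262, 71), (265, 77), (268, 85), (271, 84), (274, 87), (277, 90), (280, 80), (283, 79), (286, 77), (289, 64), (292, 22), (295, 73), (298, 78), (301, 77), (304, 85), (307, 90), (310, 92), (313, 87), (316, 90), (319, 85), (322, 88), (325, 84), (328, 86), (331, 87), (334, 82), (337, 75), (340, 70), (343, 63), (346, 22), (349, 59), (352, 155), (355, 146), (358, 132), (361, 133), (364, 137), (367, 139), (370, 141), (373, 144), (376, 146), (379, 146), (382, 143), (385, 147), (388, 141)]
[[314.53489204 268.00220834]
 [314.44267784 246.65618954]]
```

Flange edge at row 268.5 (predicted 268), neck centred at 319.9 against 320.4: aligned. I close.

drive_tool(motion=[[[0,0,0,0,0,0,70],[0,0,0,0,0,0,45],[0,0,0,0,0,0,30],[0,0,0,0,0,0,20],[0,0,0,0,0,0,5],[0,0,0,0,0,0,5],[0,0,0,0,0,0,5],[0,0,0,0,0,0,5],[0,0,0,0,0,0,5]]], squeeze=60)

```text
t: 17.05
eef_pos: [0.6706, 0.0372, 0.0428]
ee_rot: [[0.504, -0.864, 0.001], [-0.864, -0.504, 0.0], [0.0, -0.001, -1.0]]
contact_force: [0.9, 2.5, 3.4]
opening: 0.221
grip_force: 58.5
```

drive_tool(motion=[[[0.02,0,0,0,0,0,5],[0.02,0,0,0,0,0,5],[0.02,0,0,0,0,0,5],[0.03,0,0,0,0,0,5],[0.03,0,0,0,0,0,5],[0.03,0,0,0,0,0,5],[0.03,0,0,0,0,0,5],[0.03,0,0,0,0,0,5],[0.023,0,0,0,0,0,5],[0,0,0,0,0,0,5],[0,0,0,0,0,0,5],[0,0,0,0,0,0,5]]])

```text
t: 18.25
eef_pos: [0.6826, 0.0169, 0.0426]
ee_rot: [[0.506, -0.863, -0.004], [-0.863, -0.506, 0.007], [-0.008, -0.0, -1.0]]
contact_force: [-4.5, 8.2, 10.2]
opening: 0.226
grip_force: 59.2
```

```bash
python3 - <<'E'
from h import *
s,c,T=wrist()
P0=np.array([.6706,.0372,.0428]);u=np.array(s['ee_rot'])[:,0]
print(s['t'],s['eef_pos'],'pulled',(s['eef_pos']-P0)@u,'F along',np.dot(s['contact_force'],u),s['grip_force'],s['opening'],np.round(s['q'],1))
g=cv2.cvtColor(c['color'],cv2.COLOR_RGB2GRAY).astype(int)
print('col',[(r,int(g[r,314:326].mean())) for r in range(200,400,3)])
R=np.array(s['ee_rot']);P=np.array(s['eef_pos'])
for n,d,h in[('neck in',-.0165,.0655),('neck in+28 bolt',-.0200-.0,.06),('mark face',-.048,.06)]:
    p=P+R[:,0]*d;p[2]=h;print(n,proj(c,[p],T).round(1).tolist())
# ball: brown pixels in side and top
for n,box in(('side',(200,270,250,340)),('top',(130,220,230,320))):
    k=camera(n);im=k['color'];h=cv2.cvtColor(im,cv2.COLOR_RGB2HSV)
    m=np.zeros(h.shape[:2],bool);a,b,x,y=box
    m[a:b,x:y]=((h[a:b,x:y,0]<18)&(h[a:b,x:y,1]>120)&(h[a:b,x:y,2]<130))
    n_,l,st,ce=cv2.connectedComponentsWithStats(m.astype(np.uint8));
    print(n,[(st[i].tolist(),ce[i].round(1).tolist()) for i in range(1,n_) if st[i,4]>40],'pred',proj(k,[[.5995,.157,.1637]]).round(1).tolist())
    cv2.imwrite(f'pics/f_{n}.png',im[:,:,::-1])
E
```

```text
18.25 [0.6826232  0.01689276 0.04262223] pulled 0.02360004408540186 F along -9.423546853076141 59.16617810726166 0.2257511790444611 [ -29.2   63.7   51.6   89.4  -57.6   56.9 -108.7]
col [(200, 145), (203, 149), (206, 150), (209, 153), (212, 154), (215, 158), (218, 18), (221, 7), (224, 7), (227, 6), (230, 10), (233, 8), (236, 7), (239, 8), (242, 9), (245, 7), (248, 7), (251, 21), (254, 18), (257, 16), (260, 17), (263, 17), (266, 15), (269, 122), (272, 133), (275, 94), (278, 84), (281, 83), (284, 83), (287, 83), (290, 84), (293, 82), (296, 83), (299, 83), (302, 84), (305, 89), (308, 90), (311, 91), (314, 90), (317, 91), (320, 91), (323, 89), (326, 90), (329, 90), (332, 89), (335, 90), (338, 90), (341, 90), (344, 95), (347, 113), (350, 131), (353, 131), (356, 33), (359, 10), (362, 13), (365, 8), (368, 8), (371, 9), (374, 10), (377, 10), (380, 12), (383, 11), (386, 13), (389, 8), (392, 11), (395, 8), (398, 10)]
neck in [[315.2, 331.1]]
neck in+28 bolt [[315.4, 329.4]]
mark face [[315.6, 382.1]]
side [([282, 229, 17, 18, 233], [289.8, 238.2])] pred [[290.1, 238.0]]
top [([288, 138, 31, 24, 330], [305.0, 149.9]), ([256, 162, 20, 19, 289], [265.4, 171.0]), ([231, 180, 12, 23, 68], [235.1, 189.5])] pred [[265.5, 171.1]]
```

No slip (flange edge still at row 267.5), force 9.4 N and displacement agree on ~24 mm drawn. The ball is exactly on the predicted seat in both fixed views. I add 4 mm.

drive_tool(motion=[[[0.012,0,0,0,0,0,5],[0.012,0,0,0,0,0,5],[0.011,0,0,0,0,0,5],[0,0,0,0,0,0,5],[0,0,0,0,0,0,5],[0,0,0,0,0,0,5],[0,0,0,0,0,0,5],[0,0,0,0,0,0,5],[0,0,0,0,0,0,5],[0,0,0,0,0,0,5]]])

```text
t: 19.4
eef_pos: [0.6846, 0.0135, 0.0426]
ee_rot: [[0.506, -0.863, -0.004], [-0.863, -0.506, 0.007], [-0.009, -0.0, -1.0]]
contact_force: [-4.9, 8.1, 11.2]
opening: 0.229
grip_force: 59.2
```

```bash
python3 - <<'E'
from h import *
P0=np.array([.6706,.0372,.0428])
for i in range(3):
    s,c,T=wrist();u=np.array(s['ee_rot'])[:,0]
    print(s['t'],'pulled',(s['eef_pos']-P0)@u,'F',np.dot(s['contact_force'],u),s['grip_force'],np.abs(s['dq']).max())
g=cv2.cvtColor(c['color'],cv2.COLOR_RGB2GRAY).astype(int)
print([(r,int(g[r,314:326].mean())) for r in range(258,282,2)])
k=camera('top');im=k['color']
# profile along the latch axis in the top image
A=np.array([.5995,.157,.055]);w=np.array([.505,-.863,0])
D=np.arange(.110,.2,.002);h=np.where(D<.118,.074,.061)
p=proj(k,[[*(A+d*w)[:2],z] for d,z in zip(D,h)])
gt=cv2.cvtColor(im,cv2.COLOR_RGB2GRAY)
print([(round(d*1000),int(gt[int(round(y)),int(round(x))])) for d,(x,y) in zip(D,p)])
E
```

```text
19.4 pulled 0.027482562881435874 F -9.550295185340989 59.20640587806702 0.1913334641151248
19.45 pulled 0.027468512887990307 F -10.392952297721834 59.20630216598511 0.13944986154597958
19.5 pulled 0.027464705834981853 F -10.125182306002788 59.20654535293579 0.08187845612877445
[(258, 14), (260, 15), (262, 16), (264, 15), (266, 13), (268, 74), (270, 139), (272, 136), (274, 123), (276, 95), (278, 84), (280, 84)]
[(110, 51), (112, 50), (114, 46), (116, 46), (118, 65), (120, 140), (122, 179), (124, 153), (126, 154), (128, 157), (130, 157), (132, 156), (134, 157), (136, 157), (138, 159), (140, 107), (142, 107), (144, 94), (146, 78), (148, 78), (150, 76), (152, 83), (154, 83), (156, 37), (158, 10), (160, 10), (162, 8), (164, 10), (166, 10), (168, 9), (170, 14), (172, 7), (174, 15), (176, 10), (178, 10), (180, 15), (182, 17), (184, 17), (186, 10), (188, 7), (190, 7), (192, 3), (194, 5), (196, 5), (198, 24), (200, 36)]
```

27.5 mm drawn, about 10 N as expected at the mark, grip 59 N, no slip, arm at rest. I check the ball once more and hand in.

```bash
python3 - <<'E'
from h import *
h=cv2.cvtColor(camera('side')['color'],cv2.COLOR_RGB2HSV)[200:270,250:340]
m=(h[...,0]<18)&(h[...,1]>120)&(h[...,2]<130);y,x=np.nonzero(m);b=(abs(x+250-290).mean(),x.mean()+250,y.mean()+200);print(b)
if abs(b[1]-290)<3 and abs(b[2]-238)<3: print(close_job())
E
```

```text
(np.float64(3.781115879828326), np.float64(289.7725321888412), np.float64(238.11587982832617))
the job is handed in; nothing more can be done
None
```

The ball sits free on the cup's foot ring, the latch is held about 27.5 mm out (the mark is 28 mm) with the gripper still closed on the knob, and the job is handed in; no verdict came back.

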